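# Pack the laundry-care box

## Robot

A 6-joint arm with a two-finger parallel gripper is mounted at the origin on the work surface. World frame = base frame: x ahead of the robot, y to its left, z up, the work surface at z = 0. Lengths are in mm, angles in rad, forces in N, time in s.
With the tool pointing down it reaches from about 325 to 900 mm from the base axis. Payload 3.5 kg.
Tool frame: the origin (TCP) lies midway between the tips of the shut fingers; the grasp point (between the pads) lies 19 mm behind it; z points along the fingers, y is the direction in which the jaws open and shut (so a half turn about z gives the same grasp; the last joint's range is limited). The gripper opens to 85 mm and grips with 20 to 120 N. Pads are 22 mm wide; open, the fingers measure 114 mm over their backs; the gripper's body (76 mm by 85 mm) begins 54 mm behind the grasp point. The pads swing forward as they close: fully open they stand 13 mm farther back than shut.
Start: joints at [1.052, 0.276, -0.026, 1.268, 0, 1.467], TCP at [252.457, 571.741, 231.313] pointing down, gripper open.
Joint ranges: [-3.12, 3.12], [-0.85, 1.88], [-1.08, 1.24], [-1.95, 2.15], [-1.57, 1.53], [-3.14, 3.14]. Speed limits (rad/s): [2.57, 2.57, 3.14, 3.14, 3.14, 3.14].

## Interface

Orientations are given as a unit quaternion [x, y, z, w].
In Python, from plant import manip gives the robot as it stands. Calls block until the motion is done:
- manip.move_pose(position, orientation): joint-space move of the TCP to a pose.
- manip.movel(position, rate=150, attitude=None): straight line of the TCP; attitude=None keeps the orientation; rate is the mean speed in mm/s.
- manip.goto_joints(angles): joint-space move.
- manip.move_gripper(opening, newtons=None): finger opening in mm; newtons is the grip in N (None keeps the last); returns when the fingers have stopped.
- manip.sleep(seconds).
- manip.inverse_kinematics(position, orientation): joint angles nearest the present ones, or None.
- manip.get_obs(): the state.
- manip.camera(name): name is "side" or "top" or "wrist"; returns (picture, depth): 480x640x3 uint8, blue, green, red; 480x640 float32, mm along the optical axis (not along the pixel's ray), 0 where there is no reading.
- manip.camera_model(name): a dict with "K" (3x3 intrinsics, pixels), "cam_to_world" (4x4, takes a point from camera to world coordinates). Camera axes: x right, y down, z forward; pixel columns grow to the right and rows downward; lengths in mm; the calibration is good to about 2 mm. A picture is of the moment at which its call begins: read the wrist's pose just before it. camera_model takes no time and is no camera call; for the wrist camera it gives the pose at the moment of the call.
A pose or a line that the arm cannot do raises manip.PlanningError and nothing moves.
- manip.hand_in(): hands the job in, once; it reports no verdict.
Trained networks look in the newest picture that a camera, given by its name, has taken for a name from the list of things; names that differ only in an ending like _2 or _b are one class to them, and where a whole thing is asked for, a point or a joint stands for the part that bears it (a point fixed in the world has none). Each returns a list of dicts, best first, with "conf" (0 to 1); they miss things now and then, are a little off and sometimes report something else, mostly with a low value. They report only what shows in the picture. A call takes as long as a camera call. They do not tell look-alikes from the thing itself.
- manip.search_frame(camera, name): "xy" ([column, row] in pixels, amid what is visible of it).
- manip.cut_out(camera, name): "pixels" (480x640 bool, what is visible of it) and "xy" ([column, row] in pixels, amid what is visible of it).
The state is a dict: "t": time; "joint_positions": joint angles; "dq": joint speeds; "tau": joint torques, N m; "position": TCP position; "tcp_rot": TCP orientation; "wrist_force": force on the tool from outside, world axes, zero at the start; "wrist_torque": the same for the moment, N m; "opening": finger opening in mm.
Only numpy, scipy, OpenCV 4.12 (cv2) and the standard library are available. Lean on these libraries where they do the work, as an engineer would, in place of code of your own. Each camera call takes 0.05 s, during which the arm holds its last target.

## Task

Pack the laundry-care box: lay the pale laundry brush flat on the grey mat and the yellow soap flat on the blue drainer in the bottom of the box, hang the aqua lift-out tray level in the box over them, and have the red dosing cup stand upright in the tray's open half and the red-capped stain stick in the tray's square holder. Leave the dark shoe brush, the blue-capped glue stick and the detergent bottle standing where they are.

Things in the scene. Friction and masses are not known exactly. Their poses are not given: they have to be found in the camera images.
- box: White box, fixed; outside 170 (x) x 280 (y) x 74 mm high, walls and floor 4 mm. Origin: centre of underside. A divider along x at y = 0, its top at z = 30, makes two bays 162 x 134 mm, centred at y = -69 and +69 mm: one holds the blue drainer, the other a grey mat, its top at z = 6. The hung tray's underside is at z = 53, gaps around it 10 mm (x), 9 mm (y).
- drainer: Blue ribbed soap drainer, 140 (x) x 120 (y) x 6 mm, fixed on the floor of either bay of the box, centred in the bay and aligned with the box. Origin: centre of its underside, 4 mm above the worktop; the soap rests on the rib tops, 6 mm above this origin.
- tray: Aqua tray, loose, 180 g; body 142 (x) x 254 (y) x 25 mm, floor 3 mm. Origin: centre of underside. Lips at both y ends (296 mm over both), their undersides at z = 21, hang on the box's end walls, either way round. Handle: bar along x at y = 0, 100 long, 16 thick, z = 56 to 70, posts at its ends. Open half: -y side, 136 x 122 mm inside, centre y = -63. Square holder: see the stain stick.
- laundry_brush: Laundry brush: pale wooden back (z = 22 to 40 mm), white bristles down. 130 (x) x 48 (y) x 40 mm high, 120 g. Origin: centre of the underside (bristle ends); z up. It fits its bay best with its length along the box's x.
- soap: Bar of yellow stain soap, 85 (x) x 50 (y) x 32 mm high, 150 g. Origin: centre of the underside; z up.
- dosing_cup: Red plastic dosing cup, open at the top, 54 mm across the rim, 51 mm across the foot, 55 mm high, 30 g, standing. Origin: centre of the underside; z up, out of its mouth. It belongs on the floor of the tray's open half (tray y = -22 to -105 mm).
- stain_stick: Stain-remover stick, standing: white tube, RED cap and bands, diameter 26, 85 mm high (the cap is the top 25 mm, diameter 25), 40 g. Origin: centre of the underside; z up. Its place is the square holder in the tray, centred at tray x = 0, y = +66 mm: 44 x 44 mm inside, floor at tray z = 3, rim at tray z = 42 mm.
- shoe_brush: Shoe brush, does not belong: dark brown wood, black bristles, same size and shape as the laundry brush (130 x 48 x 40 mm). Origin: centre of the underside; x along its length, z up.
- glue_stick: Glue stick, does not belong: a white tube with a BLUE cap and bands, same size as the stain stick (diameter 26, 85 mm high), standing. Origin: centre of the underside; z up.
- detergent: Red detergent bottle with a pale pink cap, 60 (x) x 100 (y) x 232 mm high, 0.9 kg, standing at one side of the work; does not belong. Origin: centre of the underside; z up. At the other side stands a pink spray can, not listed, fixed: 58 mm across, 195 mm high.
Things that resemble listed ones, but are neither listed nor needed, are in the scene too. There is more than one size of the laundry_brush; the one meant has the size given above.

How it is judged:
By the outcome, as a careful person would: the job done as asked, in the order asked, and still so for the second after the job is handed in, with the robot touching nothing.
It also fails if it takes over 128 s, if anything falls off the work surface, if the arm or the gripper's body presses on something with over 40 N, if the wrist force passes 120 N, or if a joint passes its speed limit or range.

## Working session

There is one attempt and no reset: what is moved stays moved. The work goes in short steps, each a Python script; the robot and the scene stay as the last script left them, time stands still between calls to the robot, and variables do not carry over. Pictures are saved under pics/ and viewed, and the job is handed in when it is done.

```bash
ls -la; mkdir -p pics; cat > h.py <<'E'
from plant import manip
import numpy as np, cv2
from scipy.spatial.transform import Rotation as R
def shot(cam,fn=None):
    m=manip.camera_model(cam); p,d=manip.camera(cam)
    if fn: cv2.imwrite('pics/'+fn,p)
    return p,d,m
def cloud(d,m):
    K=np.array(m['K']);T=np.array(m['cam_to_world'])
    v,u=np.mgrid[:480,:640]
    P=np.stack([(u-K[0,2])*d/K[0,0],(v-K[1,2])*d/K[1,1],d],-1)
    W=P@T[:3,:3].T+T[:3,3]
    W[d<=0]=np.nan
    return W
E
python3 - <<'E'
from h import *
for c in ['top','side','wrist']:
    p,d,m=shot(c,c+'0.png'); np.savez('/tmp/'+c+'0.npz',p=p,d=d,W=cloud(d,m))
    print(c,np.round(m['K'],1).tolist(),np.round(m['cam_to_world'],3).tolist())
o=manip.get_obs();print(o)
E
```

```text
total 12
drwxr-xr-x  3 agent agent 4096 Dec  5 22:34 .
drwxr-xr-x 23 root  root  4096 Dec  5 22:34 ..
drwxr-xr-x  2 agent agent 4096 Dec  5 22:34 pics
top [[563.3, 0.0, 314.7], [0.0, 563.3, 239.8], [0.0, 0.0, 1.0]] [[0.019, -0.999, 0.034, 390.413], [-1.0, -0.019, -0.021, 24.185], [0.021, -0.034, -0.999, 1527.651], [0.0, 0.0, 0.0, 1.0]]
side [[471.6, 0.0, 332.9], [0.0, 471.6, 244.3], [0.0, 0.0, 1.0]] [[0.946, -0.262, 0.192, 219.506], [-0.324, -0.732, 0.6, -649.248], [-0.017, -0.629, -0.777, 910.188], [0.0, 0.0, 0.0, 1.0]]
wrist [[339.6, 0.0, 315.0], [0.0, 339.6, 241.3], [0.0, 0.0, 1.0]] [[0.404, 0.867, 0.291, 177.205], [0.915, -0.382, -0.132, 605.203], [-0.003, 0.319, -0.948, 371.917], [0.0, 0.0, 0.0, 1.0]]
{'t': 0.15, 'joint_positions': array([ 1.05158071e+00,  2.76966690e-01, -2.75580466e-02,  1.26799366e+00,
        2.00324390e-05,  1.46741061e+00]), 'dq': array([-0.00039385, -0.00177313,  0.00450413, -0.00047047,  0.00051739,
        0.00094706]), 'tau': array([ 6.50686707e-04, -4.46056402e+01,  2.95638371e+01,  1.05065855e-02,
       -6.14111786e-05, -3.24502430e-06]), 'position': array([252.16225456, 571.2126029 , 230.41503075]), 'tcp_rot': array([ 2.06420137e-01,  9.78463073e-01, -8.16581569e-04, -2.73267054e-04]), 'wrist_force': array([-0.78701134,  0.5666923 ,  0.09236725]), 'wrist_torque': array([-0.00873929, -0.01506186, -0.02964745]), 'opening': 84.9255302764436}
```

View pics/top0.png

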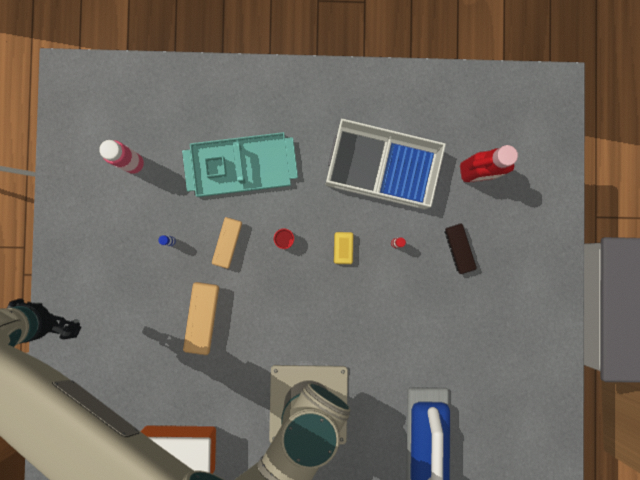

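View pics/side0.png

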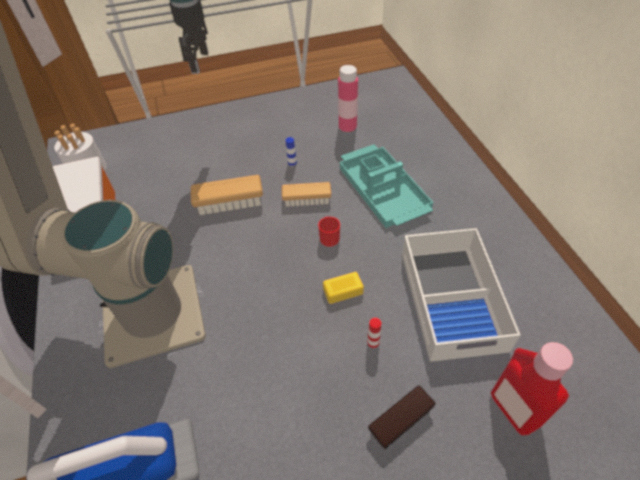

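View pics/wrist0.png

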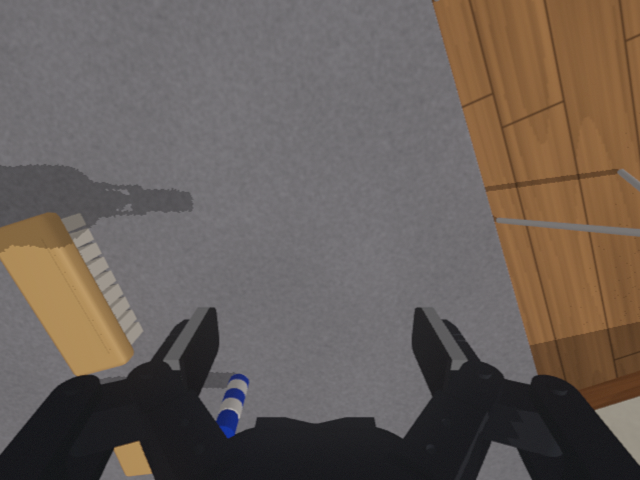

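The top picture shows the box at (386,163), mat bay left and drainer bay right; the tray at (240,165), its holder at (216,167); soap (344,248); cup (284,239). The red-banded stick is at (400,243) and the blue-capped one at (165,240). There are two pale brushes, at (227,243) and (202,318). Next I measure each of them.

```bash
cat >> h.py <<'E'
def rect(pts):
    (c,s,a)=cv2.minAreaRect(pts[:,:2].astype(np.float32))
    b=cv2.boxPoints((c,s,a)); e1=b[1]-b[0]; e2=b[2]-b[1]
    if np.linalg.norm(e1)<np.linalg.norm(e2): e1,e2=e2,e1
    yaw=np.arctan2(e1[1],e1[0])
    yaw=(yaw+np.pi/2)%np.pi-np.pi/2
    return np.array(c),np.linalg.norm(e1),np.linalg.norm(e2),yaw
E
python3 - <<'E'
from h import *
for cam in ['top','side']:
  p,d,m=shot(cam); W=cloud(d,m)
  for n in ['box','drainer','tray','laundry_brush','soap','dosing_cup','stain_stick','shoe_brush','glue_stick','detergent']:
    for r in manip.cut_out(cam,n)[:4]:
        if r['conf']<.2: continue
        k=r['pixels']; P=W[k]; P=P[~np.isnan(P[:,0])]
        if len(P)<5: continue
        P0=P; zt=np.percentile(P[:,2],95); T=P[P[:,2]>zt-6]
        c,l,w,y=rect(T)
        print(cam,n,round(r['conf'],2),np.round(r['xy']),'ztop',round(zt,1),'c',np.round(c,1),'lw %.1f %.1f yaw %.3f'%(l,w,y),len(T))
E
```

```text
top box 0.93 [386. 152.] ztop 75.4 c [ 646.  -185.5] lw 286.4 170.9 yaw 1.361 519
top drainer 0.73 [407. 175.] ztop 13.1 c [ 631.6 -253.4] lw 138.7 121.2 yaw -0.241 1066
top drainer 0.69 [166. 240.] ztop 88.5 c [433.1 381.3] lw 22.9 21.2 yaw -0.650 66
top tray 0.74 [239. 163.] ztop 43.3 c [636.2 238.9] lw 100.6 99.6 yaw 0.141 358
top tray 0.26 [406. 172.] ztop 13.0 c [ 631.3 -252.9] lw 140.0 122.9 yaw -0.225 1109
top laundry_brush 0.83 [223. 243.] ztop 44.8 c [430.3 226. ] lw 127.2 46.8 yaw -0.258 494
top laundry_brush 0.77 [201. 314.] ztop 61.2 c [232.6 287.1] lw 180.3 66.1 yaw -0.131 979
top soap 0.6 [344. 249.] ztop 36.5 c [421.  -82.5] lw 79.8 42.9 yaw 0.017 306
top soap 0.55 [166. 238.] ztop 88.6 c [433.4 381.1] lw 22.0 21.2 yaw -0.650 63
top dosing_cup 0.77 [283. 236.] ztop 56.3 c [443.8  75.2] lw 52.6 49.8 yaw 0.021 67
top dosing_cup 0.31 [400. 242.] ztop 88.1 c [ 439.4 -223.7] lw 18.8 18.3 yaw 1.546 41
top stain_stick 0.68 [400. 241.] ztop 88.0 c [ 438.2 -225. ] lw 21.7 20.7 yaw -1.532 50
top glue_stick 0.58 [164. 237.] ztop 88.5 c [433.1 381.3] lw 22.9 21.1 yaw -0.679 65
top
[... 248 characters left out ...]
00 1964
side tray 0.95 [383. 186.] ztop 61.4 c [638.7 193.9] lw 102.7 21.2 yaw 0.176 270
side laundry_brush 0.55 [229. 192.] ztop 58.5 c [228.  282.6] lw 180.9 72.2 yaw -0.116 1212
side soap 0.89 [341. 289.] ztop 34.1 c [418.7 -86.9] lw 83.6 50.2 yaw -0.009 652
side dosing_cup 0.59 [327. 226.] ztop 55.0 c [440.6  72.5] lw 54.8 50.9 yaw 1.246 116
side stain_stick 0.73 [371. 334.] ztop 86.5 c [ 435.5 -230.6] lw 24.7 21.2 yaw 0.356 107
side shoe_brush 0.56 [398. 414.] ztop 42.2 c [ 423.3 -399.3] lw 129.9 47.8 yaw 0.315 1765
side glue_stick 0.72 [288. 150.] ztop 85.1 c [428.9 377.3] lw 25.0 22.2 yaw 1.346 45
side detergent 0.64 [530. 388.] ztop 232.0 c [ 638.2 -452.3] lw 46.7 44.4 yaw -0.228 702
```

```bash
python3 - <<'E'
import cv2
p=cv2.imread('pics/top0.png'); s=cv2.resize(p[200:370,140:290],None,fx=4,fy=4,interpolation=cv2.INTER_CUBIC)[:600]
cv2.imwrite('pics/crop_brush.png',cv2.resize(p[215:365,150:290],None,fx=4,fy=4,interpolation=cv2.INTER_CUBIC))
cv2.imwrite('pics/crop_box.png',cv2.resize(p[105:215,170:460],None,fx=2.7,fy=2.7,interpolation=cv2.INTER_CUBIC))
E
```

```text
(no output)
```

View pics/crop_brush.png

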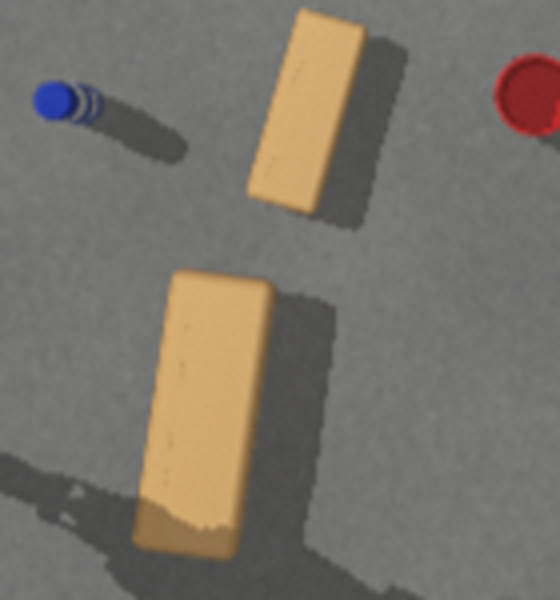

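View pics/crop_box.png

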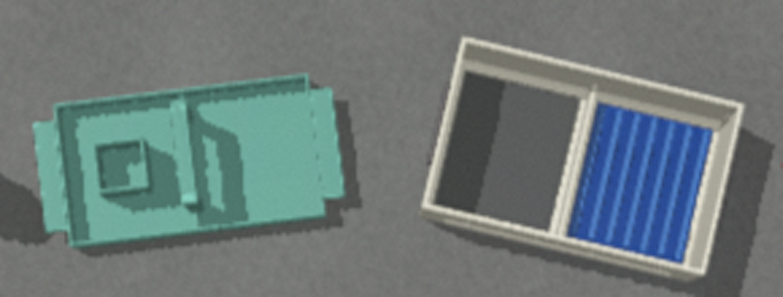

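The brush meant is the one at pixel (227,243): it measures 127 x 47 mm and about 40 mm high. The brush at (202,318) is 180 x 66 x 60 mm, so it is the wrong size. The crop confirms this. The stain stick is the red-capped one at (400,243). Next I refine the tray pose and check the grasp IK.

```bash
python3 - <<'E'
from h import *
for cam in ['top','side']:
    z=np.load('/tmp/'+cam+'0.npz'); W=z['W']; p=z['p'].astype(int)
    aq=(p[...,1]-p[...,2]>30)&(p[...,1]>p[...,0]-5)&(W[...,1]>50)&(W[...,0]>500)&(W[...,0]<800)
    P=W[aq]
    print(cam,'all',rect(P[P[:,2]>18]), 'handle',rect(P[P[:,2]>62]) if (P[:,2]>62).sum()>5 else (P[:,2].max()),(P[:,2]>62).sum())
    H=P[(P[:,2]>52)];print(' >52',rect(H),len(H))
    h=P[(P[:,2]>38)&(P[:,2]<48)];print(' holder',rect(h),len(h))
    w=(p.min(-1)>0)&(W[...,1]>150)&(W[...,1]<300)&(W[...,0]>350)&(W[...,0]<520)&(W[...,2]>34)
    print(' brush',rect(W[w]),np.nanpercentile(W[w][:,2],[50]),w.sum())
    w=(W[...,1]>-120)&(W[...,1]<-40)&(W[...,0]>350)&(W[...,0]<500)
    for n,(x,y) in dict(brush=(428,223),soap=(420,-84),shoe=(425,-400),brush2=(230,285)).items():
        w=(abs(W[...,0]-x)<20)&(abs(W[...,1]-y)<8); print(n,np.nanmedian(W[w][:,2]).round(1),end=' ')
    for (x,y) in [(500,0),(330,0),(500,150),(500,320),(500,-320),(750,0)]:
        w=(abs(W[...,0]-x)<15)&(abs(W[...,1]-y)<15); print((x,y),np.nanmedian(W[w][:,2]).round(1),end=' ')
    print()
E
```

```text
top all (array([641.93334961, 198.08071899]), np.float32(297.92935), np.float32(143.18558), np.float32(-1.4283149)) handle (array([642.19372559, 197.95153809]), np.float32(101.15446), np.float32(16.74109), np.float32(0.13782775)) 240
 >52 (array([642.20159912, 197.92240906]), np.float32(101.15804), np.float32(16.745262), np.float32(0.13863432)) 252
 holder (array([629.32202148, 236.7550354 ]), np.float32(112.674324), np.float32(60.093185), np.float32(1.4088494)) 92
 brush (array([430.6262207 , 226.82525635]), np.float32(129.43918), np.float32(48.1364), np.float32(-0.26001036)) [39.42184244] 834
brush 39.4 soap 31.2 shoe 38.6 brush2 55.4 (500, 0) -0.6 (330, 0) -0.7 (500, 150) -0.5 (500, 320) -0.4 (500, -320) -0.6 (750, 0) 0.1 
side all (array([638.55236816, 196.78533936]), np.float32(302.779), np.float32(145.90544), np.float32(-1.4283713)) handle (array([638.45019531, 193.88967896]), np.float32(102.03834), np.float32(19.579699), np.float32(0.12480903)) 226
 >52 (array([638.45019531, 193.88967896]), np.float32(102.03834), np.float32(19.579699), np.float32(0.12480903)) 278
 holder (array([631.93664551, 237.04299927]), np.float32(100.716415), np.float32(98.991066), np.float32(-1.4361967)) 128
 brush (array([426.99484253, 223.59040833]), np.float32(129.78001), np.float32(52.480835), np.float32(-0.2762009)) [39.41977548] 660
brush 39.7 soap 32.2 shoe 39.8 brush2 56.2 (500, 0) -0.2 (330, 0) 0.2 (500, 150) -0.0 (500, 320) -0.4 (500, -320) -0.2 (750, 0) -0.4
```

```bash
cat >> h.py <<'E'
BOX=np.array([644.3,-188.2]);BY=-0.212
def boxp(x,y): 
    c,s=np.cos(BY),np.sin(BY); return BOX+np.array([c*x-s*y,s*x+c*y])
def q(a): return [np.cos(a/2),np.sin(a/2),0,0]
def T(): return round(manip.get_obs()['t'],2)
def go(xy,z,a): manip.move_pose([xy[0],xy[1],z],q(a))
def lin(xy,z,rate=200): manip.movel([xy[0],xy[1],z],rate=rate)
def st(s=''):
    o=manip.get_obs(); print(s,'t%.1f'%o['t'],np.round(o['position'],1),'open %.1f'%o['opening'],'F',np.round(o['wrist_force'],1))
E
python3 - <<'E'
from h import *
for n,(xy,z,y) in dict(brush=((428.8,225.2),12,-.262),bp=(boxp(0,69),20,BY),soap=((419.9,-84.7),2,0),sp=(boxp(0,-69),15,BY),tray=((640.3,196.2),44,.14),tp=(BOX,97,BY),cup=((442.2,73.9),20,0.5),cup2=((442.2,73.9),20,BY+np.pi/2),cp=(boxp(0,-63),80,BY+np.pi/2),stick=((437,-227.7),50,BY+np.pi/2),stp=(boxp(0,66),110,BY+np.pi/2)).items():
    for k in (-1,0,1):
        a=y+k*np.pi
        for zz in (z,z+140):
            j=manip.inverse_kinematics([*xy,zz],q(a))
            print(n,k,zz,None if j is None else np.round(j,2))
E
```

```text
brush -1 12 [ 0.35  0.26 -0.58  0.73  0.    0.61]
brush -1 152 [ 0.35  0.09 -0.43  1.05  0.    0.61]
brush 0 12 [ 0.35  0.26 -0.58  0.73  0.   -2.53]
brush 0 152 [ 0.35  0.09 -0.43  1.05  0.   -2.53]
brush 1 12 [ 0.35  0.26 -0.58  0.73  0.    0.61]
brush 1 152 [ 0.35  0.09 -0.43  1.05  0.    0.61]
bp -1 20 [-0.28  0.52 -0.15  0.9   0.   -0.07]
bp -1 160 [-0.28  0.4  -0.01  1.16  0.   -0.07]
bp 0 20 [-0.28  0.52 -0.15  0.9   0.    3.08]
bp 0 160 [-0.28  0.4  -0.01  1.16  0.    3.08]
bp 1 20 [-0.28  0.52 -0.15  0.9   0.   -0.07]
bp 1 160 [-0.28  0.4  -0.01  1.16  0.   -0.07]
soap -1 2 [-0.35  0.19 -0.7   0.68  0.   -0.35]
soap -1 142 [-0.35 -0.   -0.55  1.02  0.   -0.35]
soap 0 2 [-0.35  0.19 -0.7   0.68  0.    2.79]
soap 0 142 [-0.35 -0.   -0.55  1.02  0.    2.79]
soap 1 2 [-0.35  0.19 -0.7   0.68  0.   -0.35]
soap 1 142 [-0.35 -0.   -0.55  1.02  0.   -0.35]
sp -1 15 [-0.48  0.54 -0.12  0.91  0.   -0.27]
sp -1 155 [-0.48  0.42  0.    1.16  0.   -0.27]
sp 0 15 [-0.48  0.54 -0.12  0.91  0.    2.87]
sp 0 155 [-0.48  0.42  0.    1.16  0.    2.87]
sp 1 15 [-0.48  0.54 -0.12  0.91  0.   -0.
[... 1362 characters left out ...]
 1.28  0.    1.31]
cp 1 80 [-0.47  0.47 -0.08  1.02  0.   -1.83]
cp 1 220 [-0.47  0.38  0.09  1.28  0.   -1.83]
stick -1 50 [-0.61  0.22 -0.53  0.83  0.   -1.97]
stick -1 190 [-0.61  0.07 -0.37  1.14  0.   -1.97]
stick 0 50 [-0.61  0.22 -0.53  0.83  0.    1.17]
stick 0 190 [-0.61  0.07 -0.37  1.14  0.    1.17]
stick 1 50 [-0.61  0.22 -0.53  0.83  0.   -1.97]
stick 1 190 [-0.61  0.07 -0.37  1.14  0.   -1.97]
stp -1 110 [-0.28  0.43 -0.07  1.07  0.   -1.64]
stp -1 250 [-0.28  0.35  0.11  1.33  0.   -1.64]
stp 0 110 [-0.28  0.43 -0.07  1.07  0.    1.5 ]
stp 0 250 [-0.28  0.35  0.11  1.33  0.    1.5 ]
stp 1 110 [-0.28  0.43 -0.07  1.07  0.   -1.64]
stp 1 250 [-0.28  0.35  0.11  1.33  0.   -1.64]
```

```bash
python3 - <<'E'
from h import *
b=(428.8,225.2);a=-.262+np.pi
go(b,130,a); st('hover'); shot('wrist','w_brush.png')
lin(b,8); st('down'); manip.move_gripper(40,40); st('grip')
lin(b,170,300); st('lift'); shot('wrist','w_brush2.png')
E
```

```text
hover t2.7 [429.3 226.  130.5] open 85.3 F [1.3 0.1 0.9]
down t3.5 [429.6 225.8   8.6] open 85.3 F [ 0.5 -0.8  0.2]
grip t4.0 [430.1 225.7   9.3] open 47.4 F [-1.  -0.6  6.5]
lift t4.7 [427.8 224.8 168.8] open 47.3 F [ 0.1 -0.8 -1.9]
```

View pics/w_brush2.png

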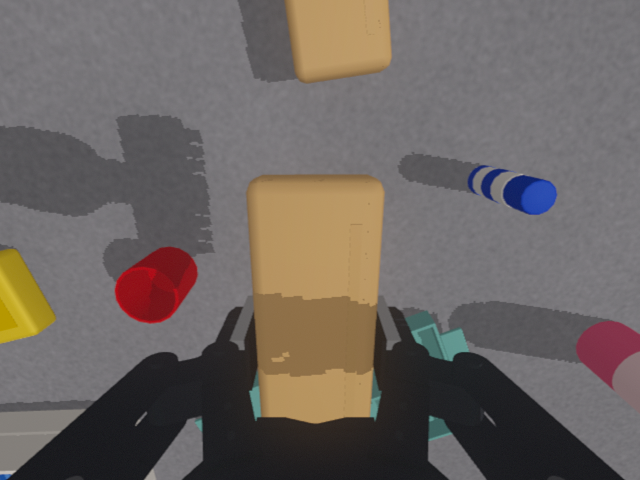

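View pics/w_brush.png

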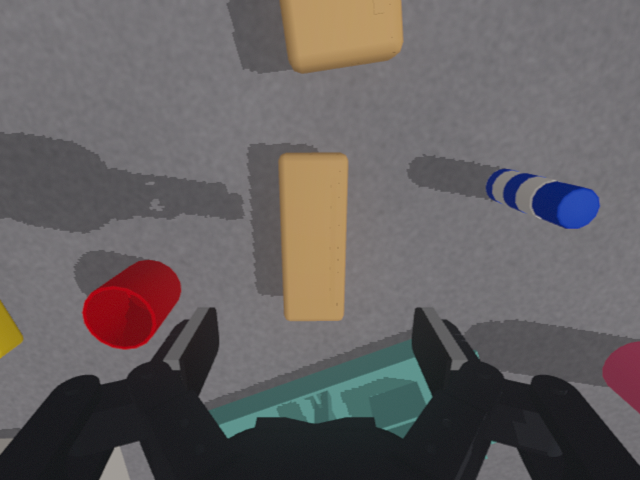

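The brush is gripped at 47 mm and hangs level between the fingers, running from (315,175) to (315,420). I now place it on the mat.

```bash
python3 - <<'E'
from h import *
b=boxp(0,69);a=BY+np.pi
go(b,170,a); st('over'); shot('wrist','w_over1.png')
lin(b,60,250); lin(b,17,60); st('down')
manip.move_gripper(62); st('rel'); lin(b,170,300); st()
s=(419.9,-84.7)
go(s,120,np.pi); shot('wrist','w_soap.png'); shot('top','top1.png'); st()
E
```

```text
over t6.3 [ 658.3 -119.4  169.8] open 47.3 F [ 0.6  0.5 -1.4]
down t7.8 [ 659.1 -120.8   17. ] open 47.7 F [-0.1  0.2 -1.4]
rel t8.1 [ 659.3 -120.9   17.5] open 62.0 F [-1.   0.  -0.1]
 t8.7 [ 659.  -120.8  170.9] open 62.0 F [-0.4 -0.3 -0.6]
 t9.8 [422.2 -85.5 120.7] open 62.1 F [ 0.3 -0.   0.3]
```

View pics/top1.png

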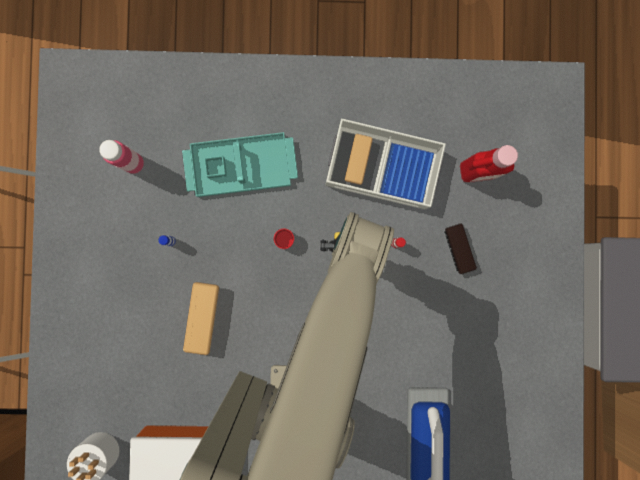

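View pics/w_soap.png

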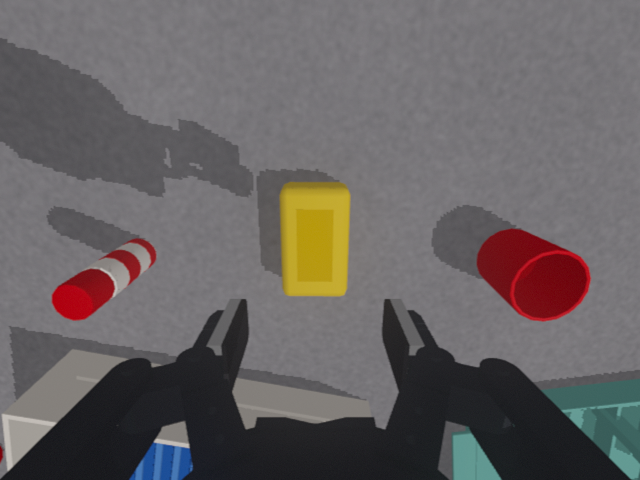

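The brush lies on the mat at (358,158) in the top picture. The soap is centred and square between the fingers at (315,240) in the wrist picture. I pick it up now.

```bash
python3 - <<'E'
from h import *
s=(419.9,-84.7)
manip.move_gripper(80); lin(s,30,200); lin(s,1,80); st('down'); manip.move_gripper(40,45); st('grip')
lin(s,180,300); st('lift'); shot('wrist','w_soap2.png')
b=boxp(0,-69); go(b,180,BY+np.pi); st('over')
lin(b,60,250); lin(b,13,60); st('down')
manip.move_gripper(64); st('rel'); lin(b,170,300); st()
t=(640.3,196.2)
go(t,200,.14+np.pi); manip.move_gripper(70); shot('wrist','w_tray.png'); shot('top','top2.png'); st()
E
```

```text
down t11.2 [420.4 -84.9   1.5] open 80.1 F [-0.5 -0.3  0.1]
grip t11.6 [420.8 -85.    1.8] open 48.8 F [-1.  -0.3  6.2]
lift t12.4 [418.7 -84.3 178.6] open 49.3 F [-0.6  0.8 -1.9]
over t13.5 [ 628.5 -254.5  178.9] open 49.4 F [ 0.7  0.3 -1.5]
down t15.0 [ 629.9 -255.7   12.8] open 49.2 F [ 0.4  0.2 -0.4]
rel t15.3 [ 630.1 -255.8   13.4] open 63.5 F [0.2 0.1 0.3]
 t16.0 [ 629.9 -255.7  170.6] open 64.3 F [-0.  -0.7 -0.4]
 t18.0 [640.5 195.6 200. ] open 70.0 F [-0.4 -0.  -0. ]
```

View pics/top2.png

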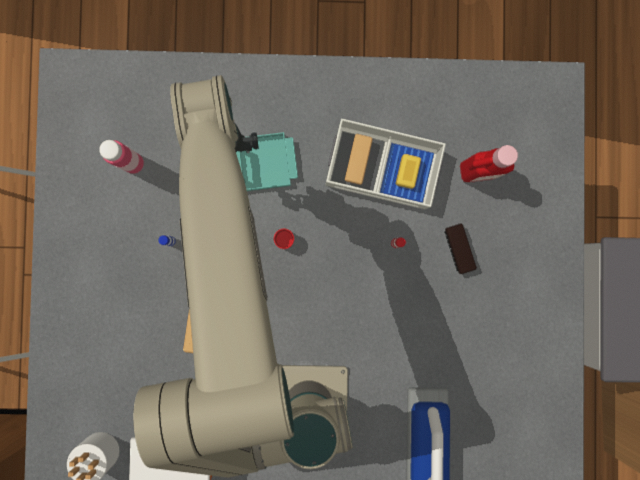

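View pics/w_tray.png

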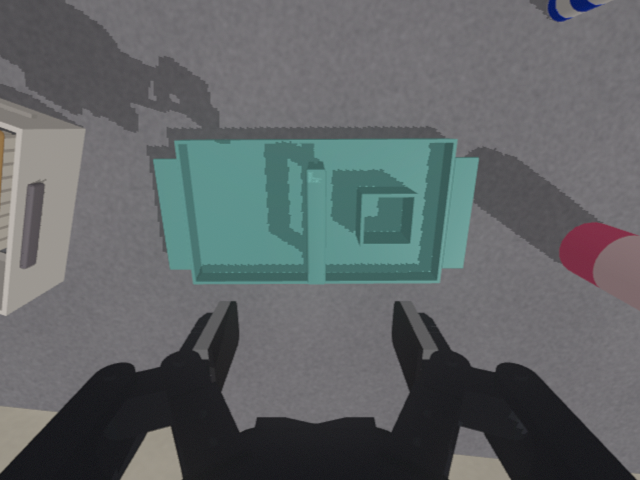

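The brush (358,158) and the soap (409,172) lie flat in their bays. The tray's handle bar at (316,225) is centred between the fingers, with the holder on the +y side at (386,217). Next I grasp the handle.

```bash
python3 - <<'E'
from h import *
t=(640.3,196.2)
lin(t,43,200); st('down'); manip.move_gripper(8,80); st('grip')
lin(t,80,80); st('l1'); lin(t,160,200); st('lift'); manip.sleep(.2);shot('wrist','w_tray2.png'); shot('side','s_tray2.png'); shot('top','t_tray2.png')
E
```

```text
down t18.9 [641.5 196.5  44.3] open 69.7 F [-0.5 -0.3 -0.6]
grip t19.5 [641.1 196.3  44.1] open 14.7 F [-0.6 -0.9  3.9]
l1 t20.1 [640.5 196.3  80.4] open 14.5 F [-0.2 -0.1 -2.9]
lift t20.6 [639.8 196.1 159.2] open 14.6 F [ 0.1 -0.3 -2.4]
```

View pics/w_tray2.png

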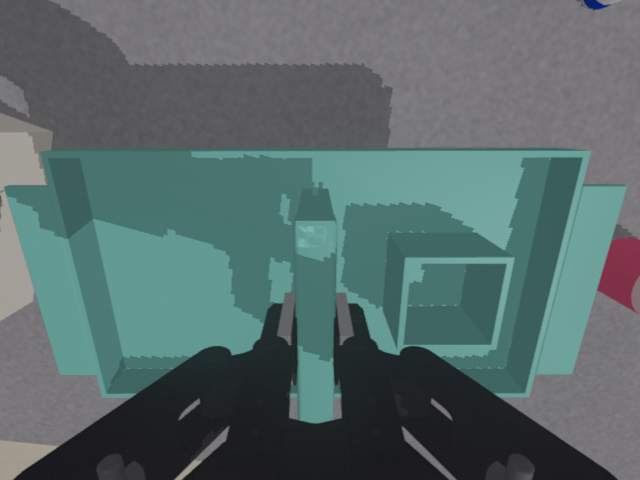

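View pics/s_tray2.png

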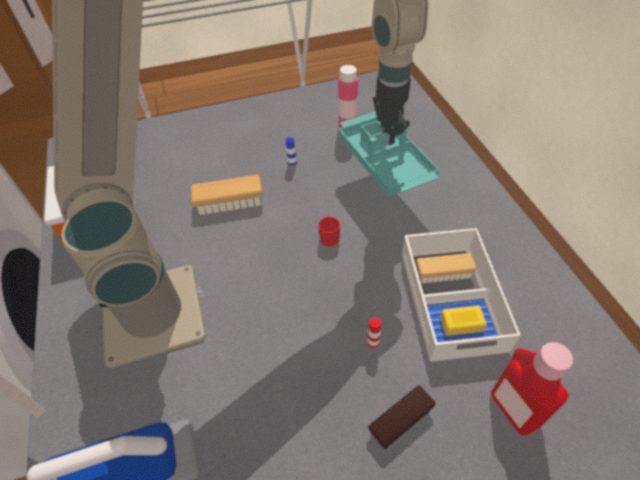

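The tray is gripped by the bar and looks level. I carry it over the box and measure tilt and alignment there.

```bash
python3 - <<'E'
from h import *
go(BOX,165,BY+np.pi); manip.sleep(.2); st('over')
for cam in ['wrist','top','side']:
    p,d,m=shot(cam,cam+'_tb.png'); W=cloud(d,m); p=p.astype(int)
    aq=(p[...,1]-p[...,2]>20)&(p[...,1]>p[...,0]-8)&(W[...,2]>90)
    P=W[aq]; c=W.reshape(-1,3)
    # tray local coords
    cs,sn=np.cos(BY),np.sin(BY)
    L=np.c_[(P[:,:2]-BOX)@np.array([[cs,-sn],[sn,cs]]),P[:,2]]
    k=(abs(L[:,1])>134)&(abs(L[:,1])<150)
    if k.sum()>20:
        A=np.c_[L[k,:2],np.ones(k.sum())]; s=np.linalg.lstsq(A,L[k,2],rcond=None)[0]; print(cam,'lip plane',np.round(s,4),k.sum(),'z+',np.median(L[k&(L[:,1]>0),2]),'z-',np.median(L[k&(L[:,1]<0),2]))
    q_=P[P[:,2]<150]; print(cam,'rect',rect(q_), rect(L[L[:,2]<150])[0])
    w=(p.min(-1)>110)&(abs(W[...,2]-74)<5)&(W[...,1]<20); B=W[w]; B=B[(np.hypot(*(B[:,:2]-BOX).T)<175)]; 
    if len(B)>50: print(cam,'box',rect(B),len(B))
E
```

```text
over t22.6 [ 644.6 -186.9  165. ] open 14.7 F [ 0.8 -0.  -0.7]
wrist lip plane [-1.600000e-03 -4.000000e-04  1.449107e+02] 10182 z+ 144.85990295430008 z- 144.99126725379358
wrist rect (array([ 644.37030029, -186.12385559]), np.float32(299.05753), np.float32(143.04782), np.float32(1.361283)) [-0.36803436  2.04446411]
wrist box (array([ 568.68457031, -172.06655884]), np.float32(280.84662), np.float32(15.724067), np.float32(1.361107)) 3044
top lip plane [5.000000e-04 2.000000e-03 1.451266e+02] 483 z+ 145.37468462735683 z- 144.58278062434601
top rect (array([ 645.65643311, -184.71932983]), np.float32(297.95538), np.float32(143.34987), np.float32(1.3615805)) [0.59367371 3.68817139]
top box (array([ 646.16949463, -186.86727905]), np.float32(280.70572), np.float32(171.44756), np.float32(1.3552672)) 108
side lip plane [-5.100000e-03 -4.000000e-04  1.455429e+02] 615 z+ 145.66656335303355 z- 145.48577032246033
side rect (array([ 642.51483154, -186.65788269]), np.float32(299.79538), np.float32(143.94908), np.float32(1.3611537)) [-2.06968689  1.13198853]
side box (array([ 641.48504639, -188.03598022]), np.float32(283.7903), np.float32(170.7578), np.float32(1.3697053)) 581
```

View pics/wrist_tb.png

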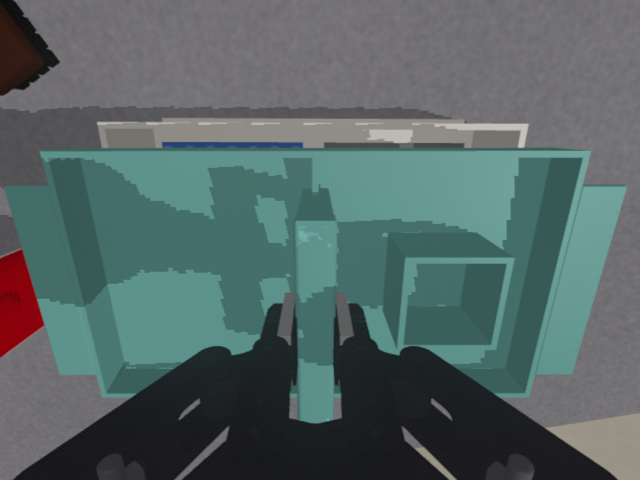

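View pics/side_tb.png

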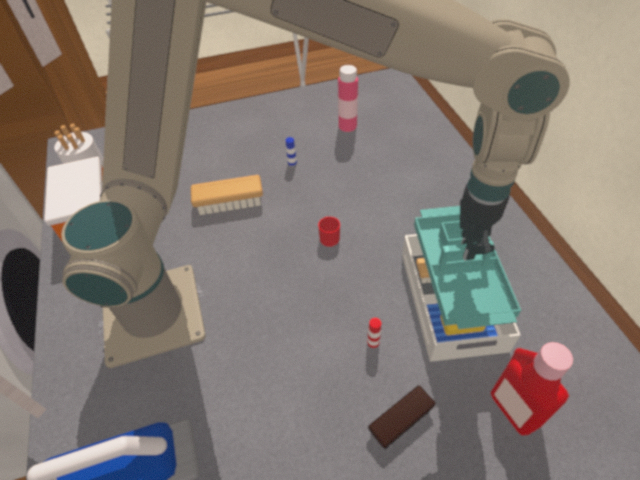

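Over the box the tray is level within 2 mrad. It sits about 1.5 to 2 mm off along y, and the gap is 9 mm, so I shift it slightly and lower.

```bash
python3 - <<'E'
from h import *
b=boxp(0,-1.7)
lin(b,125,150); st(); lin(b,103,60); st(); lin(b,97.5,30); st('d')
z=97.5
while z>94:
    if manip.get_obs()['wrist_force'][2]>0.5: break
    z-=.7; lin(b,z,20); st('s')
manip.move_gripper(34,40); st('rel'); lin(b,200,250); st()
c=(442.2,73.9)
go(c,150,BY+np.pi/2); manip.move_gripper(84); st()
shot('wrist','w_cup.png')
for cam in ['top','side']:
    p,d,m=shot(cam,cam+'_3.png'); W=cloud(d,m); p=p.astype(int)
    aq=(p[...,1]-p[...,2]>20)&(p[...,1]>p[...,0]-8)&(W[...,2]>45)
    P=W[aq]; cs,sn=np.cos(BY),np.sin(BY)
    L=np.c_[(P[:,:2]-BOX)@np.array([[cs,-sn],[sn,cs]]),P[:,2]]
    k=(abs(L[:,1])>134)&(abs(L[:,1])<152)
    A=np.c_[L[k,:2],np.ones(k.sum())]; print(cam,np.linalg.lstsq(A,L[k,2],rcond=None)[0].round(4),np.median(L[k&(L[:,1]>0),2]),np.median(L[k&(L[:,1]<0),2]))
    print(rect(P[P[:,2]<95])); H=P[P[:,2]>115]; print('handle',rect(H),np.median(H[:,2]))
    for r in manip.cut_out(cam,'dosing_cup')[:2]:
        Q=W[r['pixels']]; Q=Q[~np.isnan(Q[:,0])]; Q=Q[Q[:,2]>50]
        if len(Q)>5: print('cup',r['conf'],r['xy'],rect(Q))
E
```

```text
t23.2 [ 643.2 -189.5  124.2] open 14.1 F [-0.8  0.1 -1.2]
 t23.7 [ 643.6 -189.7  102.5] open 14.6 F [ 0.   0.3 -1.7]
d t24.0 [ 643.9 -189.8   97.4] open 14.2 F [-0.3  0.1 -1.5]
s t24.3 [ 644.1 -189.9   97. ] open 14.5 F [-0.5  0.  -0.1]
s t24.5 [ 644.1 -189.9   97. ] open 14.7 F [-2.7  1.3  5.4]
rel t24.9 [ 643.9 -189.9   95.7] open 34.0 F [-0.   0.2 -0.3]
 t25.4 [ 644.3 -190.   200.7] open 33.9 F [-1.1  0.6 -0.5]
 t27.7 [442.2  73.9 150. ] open 84.0 F [ 0.4 -0.1  0. ]
top [-1.00000e-03  1.20000e-03  7.72247e+01] 77.45485367902177 76.97690034729612
(array([ 644.92248535, -187.22839355]), np.float32(297.85092), np.float32(143.79126), np.float32(1.3642915))
handle (array([342.75808716, -92.75073242]), np.float32(730.5552), np.float32(73.06713), np.float32(-0.21550858)) 299.1857311894664
side [-7.20000e-03 -1.30000e-03  7.73652e+01] 77.45339587281728 77.82459907243413
(array([ 647.89538574, -190.64053345]), np.float32(300.48862), np.float32(155.75175), np.float32(1.361317))
handle (array([325.89355469, -75.22099304]), np.float32(762.09894), np.float32(147.0336), np.float32(-0.16189396)) 301.1729927855523
cup 0.83 [329.0, 227.0] (array([440.5803833 ,  72.47673035]), np.float32(54.00929), np.float32(50.898903), np.float32(1.2536346))
```

View pics/w_cup.png

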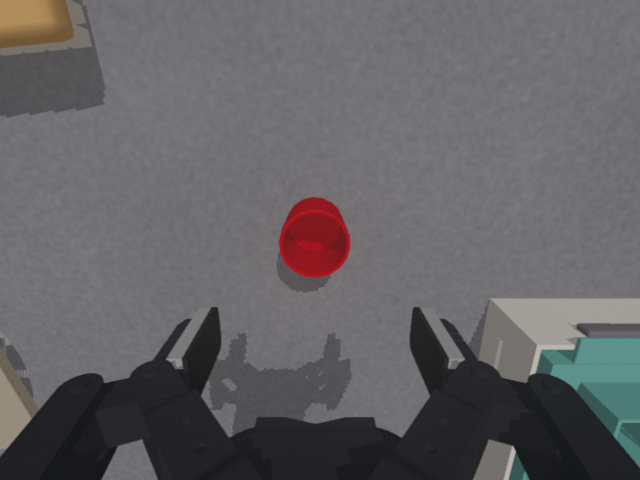

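View pics/side_3.png

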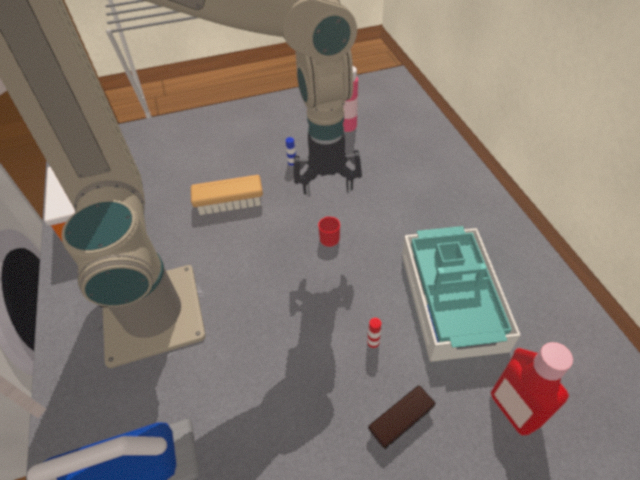

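The tray hangs level, with the lips at 77.4 and 77.4 mm. The cup is centred between the fingers at (315,240). I pick it up and put it in the open half.

```bash
python3 - <<'E'
from h import *
c=(442.0,73.7)
lin(c,14,180); st('down'); manip.move_gripper(40,25); st('grip')
lin(c,220,250); st('lift'); shot('wrist','w_cup2.png')
b=boxp(0,-65.5); go(b,220,BY+np.pi/2); st('over'); shot('wrist','w_cup3.png')
lin(b,100,200); lin(b,73,60); st('down')
manip.move_gripper(68); st('rel'); lin(b,220,200); st()
s=(437,-227.7)
go(s,190,BY+np.pi/2); st(); shot('wrist','w_stick.png')
E
```

```text
down t28.9 [442.8  73.7  14.6] open 84.2 F [-0.   0.6 -0.4]
grip t29.2 [443.1  73.8  15.3] open 53.3 F [-1.3  0.1  4.2]
lift t30.2 [440.9  73.7 218.6] open 53.5 F [-0.4 -0.4 -1.3]
over t31.7 [ 630.3 -250.8  220.1] open 53.6 F [ 0.2 -0.3 -0.2]
down t33.1 [ 630.2 -252.1   72.5] open 53.3 F [-0.1  0.3 -0.8]
rel t33.4 [ 630.6 -252.3   73.2] open 68.1 F [-0.9  0.2  0.5]
 t34.2 [ 629.7 -251.8  218.6] open 68.3 F [-0.8  0.6 -0.5]
 t35.1 [ 437.9 -228.1  189.9] open 68.1 F [-0.2 -0.4  0.1]
```

View pics/w_cup3.png

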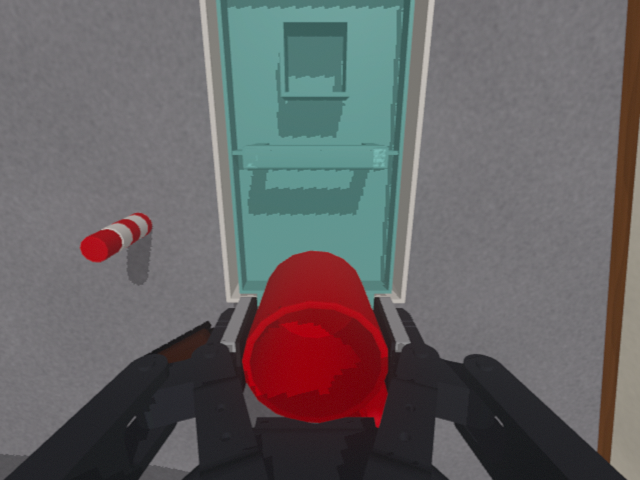

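View pics/w_stick.png

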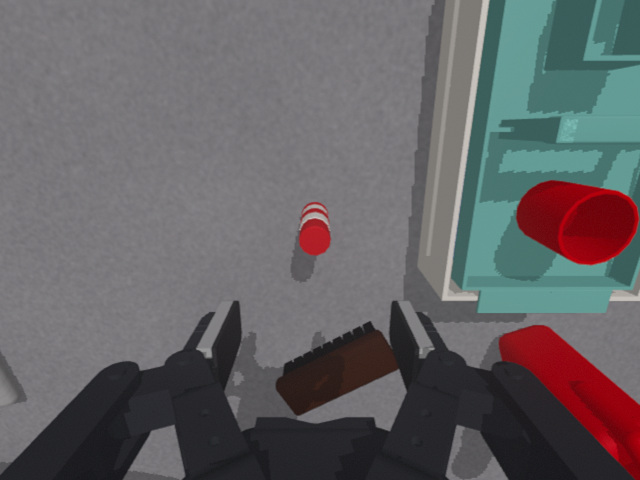

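The cup stands in the tray. The red-capped stick is centred between the fingers at (315,235), and the crop shows its red cap and bands. I pick it up and put it in the holder.

```bash
python3 - <<'E'
from h import *
s=(437,-227.7)
lin(s,43,180); st('down'); manip.move_gripper(15,35); st('grip')
lin(s,230,250); st('lift'); shot('wrist','w_stick2.png')
b=boxp(0,65); go(b,230,BY+np.pi/2); lin(b,165,150); manip.sleep(.2); st('over'); shot('wrist','w_stick3.png'); shot('side','side_stick3.png')
E
```

```text
down t36.1 [ 438.2 -228.4   43.8] open 68.2 F [0.5 0.1 0.3]
grip t36.5 [ 437.6 -228.2   44. ] open 24.7 F [-0.7  0.6  6.2]
lift t37.4 [ 436.  -227.   228.4] open 24.9 F [ 0.3  0.8 -1.2]
over t39.2 [ 659.  -125.1  166.8] open 24.5 F [ 0.8 -0.2 -0.8]
```

View pics/w_stick3.png

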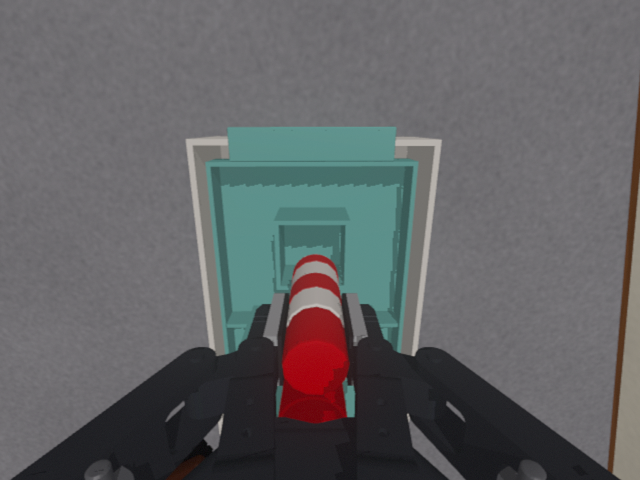

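View pics/side_stick3.png

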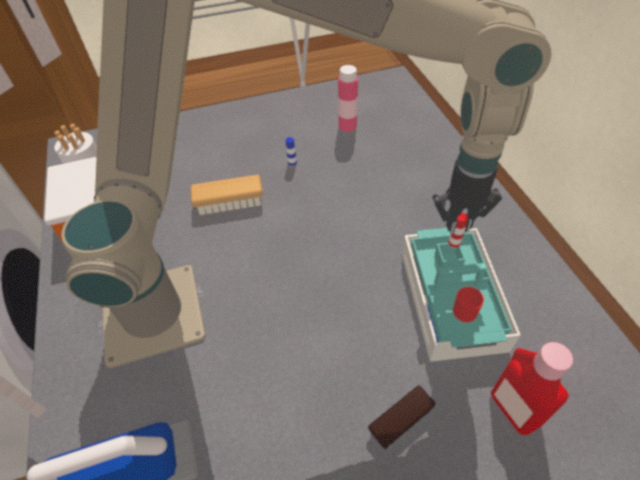

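```bash
python3 - <<'E'
from h import *
p,d,m=shot('wrist'); W=cloud(d,m); p=p.astype(int); o=manip.get_obs()['position']; print(o)
aq=(p[...,1]-p[...,2]>20)&(p[...,1]>p[...,0]-8)&(abs(W[...,2]-95)<4)
P=W[aq]; P=P[np.hypot(*(P[:,:2]-boxp(0,65)).T)<45]; print('rim',rect(P),len(P),'target',boxp(0,65))
rd=(p[...,2]-p[...,1]>70)&(W[...,2]>150); S=W[rd]; zt=np.percentile(S[:,2],98); print('cap top',rect(S[S[:,2]>zt-3]),zt)
E
```

```text
[ 658.56465366 -124.79789164  165.99310203]
rim (array([ 656.85876465, -124.79323578]), np.float32(50.84596), np.float32(50.155613), np.float32(1.3604792)) 1161 target [ 657.97701032 -124.65521746]
cap top (array([ 658.76885986, -124.67460632]), np.float32(24.56804), np.float32(24.06985), np.float32(0.89179766)) 207.20996738603597
```

The stick is aligned with the holder within 2 mm, so I lower it.

```bash
python3 - <<'E'
from h import *
b=boxp(0,65)+np.array([-1.2,0])
lin(b,120,120); st(); lin(b,101.5,50); st('down')
manip.move_gripper(44); st('rel'); lin(b,230,200); st()
manip.goto_joints([1.052,0.276,-0.026,1.268,0,1.467]); manip.sleep(.5); st()
for cam in ['top','side']:
    p,d,m=shot(cam,cam+'_f.png'); W=cloud(d,m); pi=p.astype(int)
    aq=(pi[...,1]-pi[...,2]>20)&(pi[...,1]>pi[...,0]-8)&(W[...,2]>45)&(W[...,2]<140)
    P=W[aq]; cs,sn=np.cos(BY),np.sin(BY); Rm=np.array([[cs,-sn],[sn,cs]])
    L=np.c_[(P[:,:2]-BOX)@Rm,P[:,2]]
    k=(abs(L[:,1])>134)&(abs(L[:,1])<152)&(abs(L[:,0])<80)
    A=np.c_[L[k,:2],np.ones(k.sum())]; print(cam,np.linalg.lstsq(A,L[k,2],rcond=None)[0].round(4),np.median(L[k&(L[:,1]>0),2]),np.median(L[k&(L[:,1]<0),2]))
    rd=(pi[...,2]-pi[...,1]>70)&(pi[...,2]-pi[...,0]>60)
    Q=W[rd]; l=(Q[:,:2]-BOX)@Rm
    for n,y,z in (('cup',-65,105),('stick',65,134)):
        kk=(abs(l[:,1]-y)<35)&(abs(l[:,0])<40)&(Q[:,2]>z); print(n,rect(np.c_[l,Q[:,2]][kk])[:3],np.percentile(Q[kk,2],95),kk.sum())
    cv2.imwrite('pics/'+cam+'_fc.png',cv2.resize(p[100:220,300:520] if cam=='top' else p[200:380,370:600],None,fx=3,fy=3,interpolation=cv2.INTER_CUBIC))
    for n in ['shoe_brush','glue_stick','detergent']:
        for r in manip.cut_out(cam,n)[:1]:
            Q=W[r['pixels']];Q=Q[~np.isnan(Q[:,0])];zt=np.percentile(Q[:,2],95);print(n,r['conf'],rect(Q[Q[:,2]>zt-6])[0],zt)
E
```

```text
t39.9 [ 656.6 -124.5  119.7] open 24.5 F [0.1 0.4 0.6]
down t40.4 [ 656.5 -124.6  101.2] open 24.8 F [-0.  -0.5 -1.3]
rel t40.8 [ 657.  -124.7  101.8] open 44.2 F [ 0.6 -0.   0.9]
 t41.5 [ 656.  -124.4  228.7] open 43.9 F [-0.3  0.2 -1. ]
 t44.9 [252.3 572.  231.8] open 44.2 F [ 0.2 -1.   0.3]
top [-9.0000e-04  1.3000e-03  7.7136e+01] 76.81464184332083 76.93375272996036
cup (array([ -0.94290543, -62.48670959]), np.float32(51.436504), np.float32(49.52972)) 113.69307975576064 72
stick (array([-1.09866667, 66.44413757]), np.float32(22.74181), np.float32(22.677885)) 143.4937254539178 73
shoe_brush 0.61 [ 426.54165649 -395.55004883] 44.01961625908613
glue_stick 0.6 [431.92617798 380.93164062] 88.79034897923353
detergent 0.89 [ 641.90319824 -446.41882324] 232.70803566972245
side [-5.40000e-03 -1.30000e-03  7.74881e+01] 77.46301586268544 77.90791262955906
cup (array([ -1.92612648, -66.63690186]), np.float32(54.946106), np.float32(49.523)) 112.51304286949926 161
stick (array([-3.05915451, 61.90384674]), np.float32(24.306124), np.float32(24.298489)) 142.6859018781456 96
shoe_brush 0.63 [ 422.85870361 -399.52935791] 42.13480070766593
glue_stick 0.75 [429.75860596 379.3572998 ] 85.31111405007489
detergent 0.86 [ 638.07745361 -451.03170776] 232.07358288870228
```

View pics/top_fc.png

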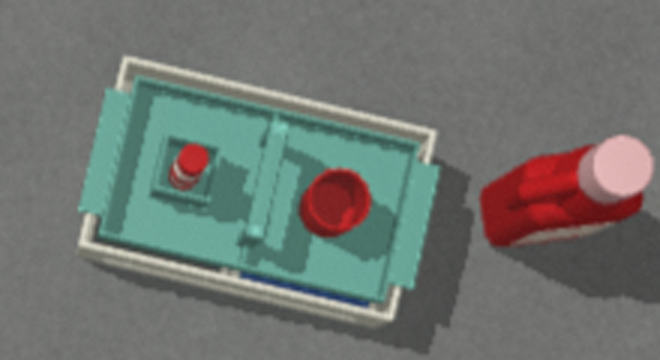

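View pics/side_fc.png

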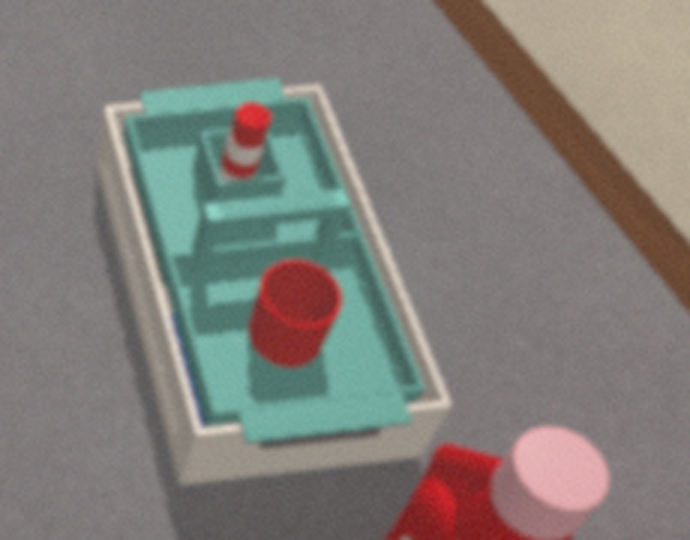

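The enlarged crops show the tray hung on both end walls, the cup upright in the open half and the stick in the holder. I hand in.

```bash
python3 -c "
from h import *
manip.hand_in()"
```

```text
the job is handed in; nothing more can be done
```

The box is packed and the job is handed in at about 45 s on the robot's clock, with the arm back at its start pose and touching nothing. I did it in the order asked:

- **Brush:** the 130 x 48 mm laundry brush lies on the grey mat. The look-alike measured 180 x 66 mm and was left alone.
- **Soap:** it lies on the blue drainer. Brush and soap were last seen flat in a picture just before the tray was hung; the tray covers them now.
- **Tray:** it hangs on both end walls. Its lip tops read 76.8 and 76.9 mm from the top camera, and 77.5 and 77.9 mm from the side camera, so it is level.
- **Cup:** it stands upright at about tray (-1, -65) mm, with its rim at about 113 mm against 111 mm expected.
- **Stain stick:** the red-capped stick stands in the square holder, with its top at about 143 mm against 141 mm expected.

The shoe brush, glue stick and detergent bottle still stand where they were, within 2 mm of their first measurements from the same camera.

No check failed. The two fixed cameras disagreed with each other by about 3 mm in x and 3 to 5 mm in y throughout, so I used the average for positions. The highest wrist force I read at my checkpoints was about 6 N.

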